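Rock a stuck specimen carrier out of its sprung stage

TASK

The specimen carrier (brass grip block) is stuck between the spring jaws of the delicate sprung stage on the microscope bench. Grasp its brass block and rock it side to side, along the jaws, several times, easing it upward little by little until it comes free, without hauling the floating plate of the stage up by more than a few millimetres. Finish while holding the carrier upright and still over the stage, its foot just clear of the jaws with a gap of about 2 cm, and leave the jar, the eyepiece and the dish where they are.

Things in the scene. Friction and masses are not known exactly. Their poses are not given: they have to be found in the camera images.
- carrier_grip (a point): Centre of the carrier's brass block, 24 x 24 x 36 mm tall; z up along the carrier. Right under the block: black collar 4 mm thick, 30 (x) x 34 (y) mm; then an aluminium tongue 10 (x) x 26 (y) mm, 40 mm long, its lower 20 mm between the jaws at the start. Carrier 80 mm tall, 110 to 180 g. Grip the block across its y faces: tilting the gripper then rocks the carrier.
- carrier_foot (a point): Centre of the underside of the carrier's tongue, 62 mm below the centre of the brass block along the carrier's z. It rests on the floating plate at the start, 22 mm above the bench. The foot is flat and square: leaning by 0.15 rad dips one of its edges by 2 mm, so raise the carrier 2 mm as the first lean is made.
- seat: Fixed green base of the stage, 130 (x) x 100 (y) x 12 mm; origin at the centre of its underside, on the bench. The jaws squeeze along its x; its y runs along the jaws: rock the carrier towards +y and -y (turning about x), with at least 0.2 rad of room each way. Pivot: the middle of the gripped part of the tongue, 32 mm above the bench at the start, 42 mm when nearly out.
- seat_mouth (a point): Midway between the jaws at the level of their tops, 42 mm above the bench. Two dark jaws, 14 (x) x 30 (y) x 20 mm, press the tongue with about 20 N each: straight up they hold it with 19 to 29 N, but while it swings they let it creep up with far less: 2 mm of lift per swing of 0.3 rad works. Brass stops 5 mm high, 17 mm either side in y, keep the foot from sliding out endways.
- stage (a joint): How far the floating steel plate (100 x 76 x 6 mm, carrying the jaws) is lifted off its rest, m: 0 at rest, its top then 22 mm above the bench. It leaves its rest at about 8 N of upward pull and then rises 1 mm for each further newton; more than 7 mm strains it.
- jar: Bystander: closed amber glass jar with black cap, 52 mm diameter, 75 mm tall; origin at the centre of its underside.
- eyepiece: Bystander: steel microscope eyepiece standing on end, 42 mm diameter, 56 mm tall; origin at the centre of its underside.
- dish: Bystander: white ceramic dish, 72 mm diameter, 22 mm tall; origin at the centre of its underside.
Mind the look-alikes: they are no part of the job. Of the things that look like the part that bears carrier_grip, the largest one is meant.

How it is judged:
By the outcome, as a careful person would: the job done as asked, in the order asked, and still so for the second after the job is handed in, while the arm keeps its last pose, push and grip.
It also fails if it takes over 48 s, if anything falls off the work surface, if the arm or the gripper's body presses on something with over 40 N, if the wrist force passes 120 N, or if a joint passes its speed limit or range.

ROBOT

A 6-joint arm with a two-finger parallel gripper is mounted at the origin on the work surface. World frame = base frame: x ahead of the robot, y to its left, z up, the work surface at z = 0. Lengths are in mm, angles in rad, forces in N, time in s.
With the tool pointing down it reaches from about 325 to 850 mm from the base axis. Payload 15.5 kg.
Tool frame: the origin (TCP) lies midway between the tips of the shut fingers; the grasp point (between the pads) lies 19 mm behind it; z points along the fingers, x is the direction in which the jaws open and shut, and the axes are right-handed (so a half turn about z gives the same grasp; the last joint's range is limited). The gripper opens to 91 mm and grips with 3 to 60 N. Pads are 32 mm wide; open, the fingers measure 118 mm over their backs; the gripper's body (76 mm by 178 mm) begins 60 mm behind the grasp point.
Start: joints at [-1.218, 0.494, 1.345, -0, 1.302, -0.096], TCP at [270.616, -563.377, 213.915] pointing down, gripper open.
Joint ranges: [-2.91, 2.91], [-0.82, 2.16], [0.22, 2.67], [-1.22, 4.37], [0.12, 2.79], [-3.08, 3.08]. Speed limits (rad/s): [1.89, 1.89, 2.57, 3.01, 3.01, 3.01].

INTERFACE

Orientations are given as a unit quaternion [w, x, y, z].
In Python, from plant import state, camera, camera_model, finish_job, recognise, regions_of gives the robot as it stands.
- The arm moves only by the shell command python3 -m creep 'ROWS' [FORCE]. ROWS is a JSON object of lists of equal length, an entry for each row: "slide": the shift along the tool's x, y, z normalised to -1 to 1, where 1 is 500 mm, a list of three; "dr": the turn, a rotation vector about the tool's x, y, z normalised to -1 to 1, where 1 is 90 degrees, a list of three; "hand": the gripper command: -1 is shut, 1 is fully open, values between are in proportion. In form: {"slide": [[tx, ty, tz], ...], "dr": [[ax, ay, az], ...], "hand": [hand, ...]}. A call has 1 to 20 rows; each row is the pose to reach, as a shift and turn from the pose measured when the call began, along the tool's axes at that moment; what a row does not reach only later rows make up. A row lasts 1/10 s, in which the tool goes at most 50 mm and 8.59 degrees, less where a joint would pass 70% of its speed; a pose out of reach is approached as far as the arm can. A call with a number of a shift or a turn outside -1 to 1 is refused whole. A call with a gripper value outside its range is refused whole. The fingers move at their own pace and stop on an object; FORCE is the grip in N (left out, the last holds). Time passes only in rows, so rows that repeat a pose let the fingers close. It gives the time, the measured TCP pose, the force and the opening at its end, in the units of the state.
- state(): the state, without advancing time (a new reading comes with each control period).
- camera(name): name is "side" or "top" or "wrist"; returns (picture, depth): 400x640x3 uint8, red, green, blue; 400x640 float32, mm along the optical axis (not along the pixel's ray), 0 where there is no reading.
- camera_model(name): a dict with "K" (3x3 intrinsics, pixels), "R" (3x3) and "t" (3): a world point X has camera coordinates R X + t; the wrist camera has in their place "mount" (4x4, takes a point from camera to tool coordinates, whose origin is the TCP and whose axes are the tool frame's). Camera axes: x right, y down, z forward; pixel columns grow to the right and rows downward; lengths in mm; the calibration is good to about 2 mm. The wrist camera is an equidistant fisheye: a pixel r from the principal point sees the ray r / f radians off the axis. A picture is of the moment at which its call begins: read the wrist's pose just before it. camera_model takes no time and is no camera call.
- finish_job(): hands the job in, once; it reports no verdict.
Trained networks look in the newest picture that a camera, given by its name, has taken for a name from the list of things; names that differ only in an ending like _2 or _b are one class to them, and where a whole thing is asked for, a point or a joint stands for the part that bears it (a point fixed in the world has none). Each returns a list of dicts, best first, with "score" (0 to 1); they miss things now and then, are a little off and sometimes report something else, mostly with a low value. They report only what shows in the picture. A call takes as long as a camera call. They do not tell look-alikes from the thing itself.
- recognise(target, camera): "rect" ([left, top, right, bottom] in pixels, round what is visible of it).
- regions_of(target, camera): "pixels" (400x640 bool, what is visible of it) and "rect" ([left, top, right, bottom] in pixels, round what is visible of it).
The state is a dict: "t": time; "qpos": joint angles; "qd": joint speeds; "joint_torque": joint torques, N m; "position": TCP position; "orientation": TCP orientation; "ft_force": force on the tool from outside, world axes, zero at the start; "moment": the same for the moment, N m; "gripper_width": opening from 0.0 (shut) to 1.0 (fully open).
Only numpy, scipy, OpenCV 4.12 (cv2) and the standard library are available. Lean on these libraries where they do the work, as an engineer would, in place of code of your own. Each camera call takes 0.05 s, during which the arm holds its last target.

## Working session

There is one attempt and no reset: what is moved stays moved. The work goes in short steps, Python scripts to look and compute and a shell command to move; the robot and the scene stay as the last step left them, time stands still between calls to the robot, and variables do not carry over. Pictures are saved under pics/ and viewed, and the job is handed in when it is done.

```bash
ls; mkdir -p pics; python3 - <<'E'
from plant import *
import cv2,numpy as np
print(state())
for c in ["side","top"]:
    im,d=camera(c); cv2.imwrite(f"pics/{c}0.png",im[:,:,::-1]); np.savez(f"{c}0.npz",im=im,d=d)
    m=camera_model(c);print(c,m)
    for n in ["carrier_grip","seat","jar","eyepiece","dish"]:
        print(n,[(r["rect"],round(r["score"],2)) for r in recognise(n,c)])
E
```

```text
pics
{'t': 0.0, 'qpos': array([-1.21850018e+00,  4.94184943e-01,  1.34616053e+00, -1.57020536e-06,
        1.30248374e+00, -9.55166087e-02]), 'qd': array([ 0.00053501, -0.00031096, -0.0002058 ,  0.00015566,  0.00235478,
        0.00278312]), 'joint_torque': array([-8.40932307e-05, -8.78815699e+01, -3.81839526e+01,  7.06327404e-02,
        5.34350763e-02, -2.30060487e-04]), 'position': array([ 270.47902224, -563.00638494,  213.32720986]), 'orientation': array([-3.77015208e-04,  8.46461703e-01, -5.32449249e-01, -4.90029935e-04]), 'ft_force': array([-0.93933377, -0.10723235, -0.70211078]), 'moment': array([0.00636401, 0.01655512, 0.00127542]), 'gripper_width': 1.0051476889381137}
side {'K': array([[373.36255235,   0.        , 316.17325127],
       [  0.        , 373.36255235, 189.29906244],
       [  0.        ,   0.        ,   1.        ]]), 'R': array([[-0.97283174, -0.23149326, -0.00304668],
       [-0.14412849,  0.61588208, -0.7745426 ],
       [ 0.18117779, -0.75306051, -0.63251441]]), 't': array([586.06077081, 151.75324629, 867.18229693])}
carrier_grip [([336.3, 201.2, 354.4, 231.
[... 398 characters left out ...]
5, 194.11088571],
       [  0.        ,   0.        ,   1.        ]]), 'R': array([[-0.00236801, -0.99992272, -0.01220454],
       [-0.99472995,  0.00360636, -0.10246617],
       [ 0.10250226,  0.01189758, -0.99466162]]), 't': array([  11.48044989,  604.1648934 , 1060.17550107])}
carrier_grip [([287.4, 221.7, 301.9, 241.2], 0.64), ([346.3, 253.0, 360.4, 266.7], 0.61), ([236.5, 243.9, 247.5, 253.8], 0.48)]
seat [([268.0, 199.1, 327.3, 266.5], 0.91)]
jar [([153.0, 265.2, 181.4, 291.0], 0.6), ([289.1, 221.1, 304.3, 239.9], 0.33)]
eyepiece [([297.3, 102.5, 318.6, 125.1], 0.67), ([269.4, 198.6, 324.9, 270.2], 0.49)]
dish [([423.5, 241.1, 455.5, 267.6], 0.64), ([297.3, 101.2, 318.3, 126.6], 0.26)]
```

```bash
python3 - <<'E'
import cv2
a=cv2.imread("pics/top0.png")
cv2.imwrite("pics/top0c.png",cv2.resize(a[90:300,140:470],None,fx=2.4,fy=2.4,interpolation=2))
b=cv2.imread("pics/side0.png")
cv2.imwrite("pics/side0c.png",cv2.resize(b[140:370,220:420],None,fx=2.6,fy=2.6,interpolation=2))
E
```

```text
(no output)
```

View pics/top0c.png

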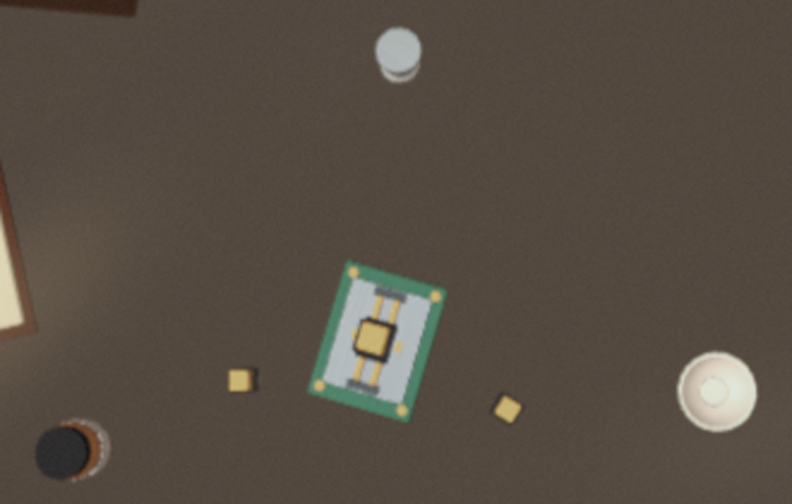

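View pics/side0c.png

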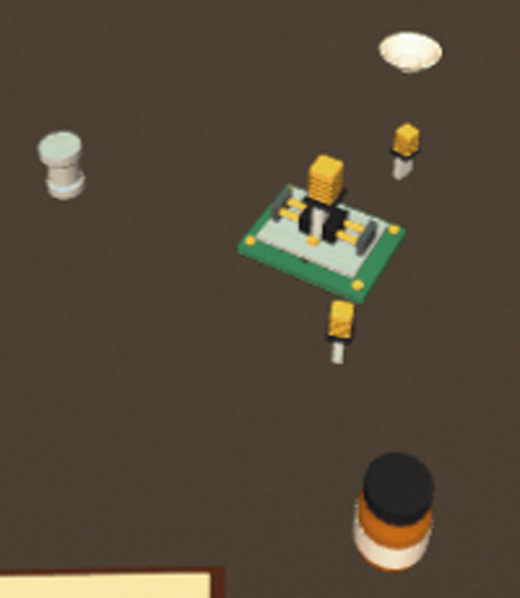

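Candidates for the brass block in the top view: (295,231) in the stage, (240,249) and (352,259) loose on the bench. The largest is at (295,231), held in the jaws, so I choose that one. Next I'll measure it in a close crop.

```bash
cat > h.py <<'E'
import numpy as np,cv2
from plant import *
from scipy.spatial.transform import Rotation as Ro
def atz(cam,uv,z):
    m=camera_model(cam);K,R,t=m["K"],m["R"],m["t"]
    r=R.T@np.linalg.inv(K)@np.array([uv[0],uv[1],1.]);c=-R.T@t
    return c+r*(z-c[2])/r[2]
def pts(cam,d,mask):
    m=camera_model(cam);K,R,t=m["K"],m["R"],m["t"]
    v,u=np.nonzero(mask&(d>0));z=d[v,u]
    p=np.stack([(u-K[0,2])*z/K[0,0],(v-K[1,2])*z/K[1,1],z],1)
    return (p-t)@R
def pose():
    s=state();q=s["orientation"];return s["position"],Ro.from_quat([q[1],q[2],q[3],q[0]])
E
python3 - <<'E'
from h import *
a=np.load("top0.npz");im,d=a["im"],a["d"]
hsv=cv2.cvtColor(im,cv2.COLOR_RGB2HSV)
P=pts("top",d,np.ones_like(d,bool))
def rep(n,p): print(n,len(p),p.mean(0).round(1),p.min(0).round(1),p.max(0).round(1))
M=np.zeros(d.shape,bool);M[195:272,262:332]=1
h=hsv.astype(int)
# green base
g=M&(h[...,0]>60)&(h[...,0]<95)&(h[...,1]>90)
v,u=np.nonzero(g)
p=pts("top",d,g);rep("green",p)
w=np.array([atz("top",(a,b),12)[:2] for a,b in zip(u,v)],np.float32)
r=cv2.minAreaRect(w);print("green rect",r,cv2.boxPoints(r).round(1).tolist())
# block top by depth
al=pts("top",d,M); mm=np.zeros_like(M)
vv,uu=np.nonzero(M&(d>0)); s=al[:,2]>95; print("max z",al[:,2].max()); mm[vv[s],uu[s]]=1
v,u=np.nonzero(mm);rep("blocktop",al[s])
w=np.array([atz("top",(a,b),102)[:2] for a,b in zip(u,v)],np.float32)
print("block rect",cv2.minAreaRect(w))
br=M&(h[...,0]>12)&(h[...,0]<32)&(h[...,1]>100)&(h[...,2]>90)
n,l,st,ce=cv2.connectedComponentsWithStats(br.astype(np.uint8))
for i in range(1,n): print(st[i],ce[i].round(1),atz("top",ce[i],12).round(1))
c=cv2.resize(im[195:272,262:332],None,fx=8,fy=8,interpolation=cv2.INTER_CUBIC)[:,:,::-1];cv2.imwrite("pics/c1.png",c)
print("foot screws"); 
for uv in [(140+353/2.4,90+272/2.4),(140+436/2.4,90+296/2.4),(140+320/2.4,90+385/2.4),(140+402/2.4,90+410/2.4)]:print(atz("top",uv,13).round(1))
# others
for n,uv in dict(jar=(167,278),eye=(308,113),dish=(439,254),l1=(240,249),l2=(352,259)).items(): print(n,atz("top",uv,40).round(0))
E
```

```text
green 532 [519.7  49.9  11.2] [449.8  -9.5   5.2] [590.4 114.   17.2]
green rect ((521.6586303710938, 51.31305694580078), (96.25146484375, 125.72378540039062), 73.55342864990234) [[447.70001220703125, 23.0], [568.2999877929688, -12.600000381469727], [595.5999755859375, 79.69999694824219], [475.0, 115.30000305175781]]
max z 107.09376371876436
blocktop 131 [521.   51.  100.7] [508.4  38.5  95.8] [533.1  63.4 107.1]
block rect ((520.9689331054688, 51.04547882080078), (23.5290470123291, 23.41655158996582), 75.95225524902344)
[286 202   3   3   8] [287.1 202.9] [586.5  73.6  12. ]
[320 212   3   3   8] [321.1 212.9] [563.7  -3.1  12. ]
[295 214   4   9  12] [296.7 218.6] [551.  52.  12.]
[302 216   4   9  12] [303.6 220.4] [546.8  36.4  12. ]
[288 224  15  14 161] [294.8 230.5] [524.2  56.1  12. ]
[288 239   4   9  10] [289.5 242.7] [497.1  67.9  12. ]
[295 241   4   9  12] [296.6 244.4] [493.2  52.1  12. ]
[272 249   3   3   8] [272.9 250.1] [480.7 105.1  12. ]
[306 260   3   2   6] [307.  260.5] [457.5  28.8  12. ]
foot screws
[585.4  73.6  13. ]
[562.6  -4.3  13. ]
[480.  103.9  13. ]
[456.8  27.6  13. ]
jar [421. 332.  40.]
eye [786.  26.  40.]
dish [ 472. -258.   40.]
l1 [484. 174.  40.]
l2 [461. -70.  40.]
```

View pics/c1.png

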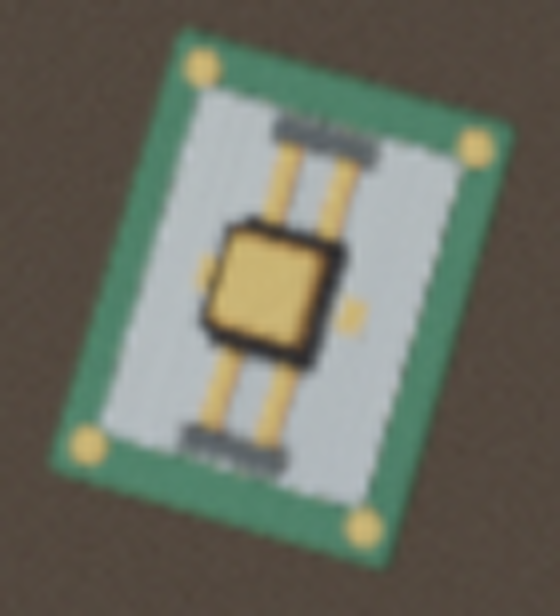

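```bash
cat >> h.py <<'E'
YAW=np.deg2rad(-16.5); SY=np.array([-np.sin(YAW),np.cos(YAW),0.])
def Rt():
    x=-SY;z=np.array([0,0,-1.]);return Ro.from_matrix(np.stack([x,np.cross(z,x),z],1))
def rel(pt,R2):
    p,R=pose();return ((R.inv().apply(np.array(pt)-p))/500).round(4),((R.inv()*R2).as_rotvec()/(np.pi/2)).round(4)
E
python3 - <<'E'
from h import *
print(rel([521,51.2,190],Rt()))
E
```

```text
(array([-0.8912, -0.9836,  0.0478]), array([-0.    , -0.    ,  0.4684]))
```

```bash
python3 -m creep '{"slide":[[-0.03,-0.03,0],[-0.08,-0.09,0],[-0.14,-0.15,0.01],[-0.2,-0.22,0.01],[-0.26,-0.28,0.01],[-0.32,-0.35,0.02],[-0.38,-0.42,0.02],[-0.44,-0.48,0.02],[-0.5,-0.55,0.03],[-0.56,-0.62,0.03],[-0.62,-0.68,0.03],[-0.68,-0.75,0.04],[-0.74,-0.82,0.04],[-0.8,-0.88,0.045],[-0.85,-0.94,0.048],[-0.88,-0.97,0.048],[-0.891,-0.984,0.048],[-0.891,-0.984,0.048],[-0.891,-0.984,0.048],[-0.891,-0.984,0.048]],"dr":[[0,0,0],[0,0,0.03],[0,0,0.06],[0,0,0.09],[0,0,0.12],[0,0,0.15],[0,0,0.18],[0,0,0.21],[0,0,0.24],[0,0,0.27],[0,0,0.3],[0,0,0.33],[0,0,0.36],[0,0,0.4],[0,0,0.44],[0,0,0.468],[0,0,0.468],[0,0,0.468],[0,0,0.468],[0,0,0.468]],"hand":[1,1,1,1,1,1,1,1,1,1,1,1,1,1,1,1,1,1,1,1]}' 30
python3 - <<'E'
from h import *
print(rel([521,51.2,70],Rt()), state()["ft_force"],state()["qpos"])
p,R=pose(); im,d=camera("wrist");cv2.imwrite("pics/w1.png",im[:,:,::-1]);np.savez("w1.npz",im=im,d=d)
m=camera_model("wrist");print(m)
print([(r["rect"],round(r["score"],2)) for r in recognise("carrier_grip","wrist")])
# predicted pixel of block top centre
def proj(X):
    T=np.array(m["mount"]);t=R.inv().apply(np.array(X)-p);c=np.linalg.inv(T)@np.r_[t,1];c=c[:3]
    th=np.arctan2(np.hypot(c[0],c[1]),c[2]);ph=np.arctan2(c[1],c[0]);f=m["K"][0,0]
    return (m["K"][0,2]+f*th*np.cos(ph),m["K"][1,2]+f*th*np.sin(ph))
for X in [[521,51.2,102],[521,51.2,12]]: print(proj(X))
for a in (-1,1):
  for b in (-1,1): print(proj(np.array([521,51.2,102])+a*12*SY+b*12*np.array([SY[1],-SY[0],0])))
E
```

```text
t: 2.6
position: [520.9, 50.1, 190.0]
orientation: [-0.0, -0.598, 0.801, 0.0]
ft_force: [0.8, -0.5, -0.7]
gripper_width: 1.001
(array([-0.0022,  0.0003,  0.2399]), array([ 0.0001, -0.0001,  0.    ])) [ 0.79660704 -0.48306408 -0.70666736] [-1.80888678e-02  3.78717680e-01  1.62563663e+00 -1.76344423e-04
  1.13746158e+00  1.84069025e+00]
{'K': array([[309.70691629,   0.        , 316.87956398],
       [  0.        , 309.70691629, 202.63600579],
       [  0.        ,   0.        ,   1.        ]]), 'mount': array([[ 9.99999068e-01, -5.06853593e-06, -1.36533819e-03,
        -1.61161817e-01],
       [ 3.71992346e-04,  9.63174024e-01,  2.68878524e-01,
        -7.64658873e+01],
       [ 1.31369546e-03, -2.68878782e-01,  9.63173128e-01,
        -1.71285571e+02],
       [ 0.00000000e+00,  0.00000000e+00,  0.00000000e+00,
         1.00000000e+00]])}
[([411.0, 199.9, 445.7, 225.6], 0.8)]
(np.float64(316.24870805427213), np.float64(207.33457642462264))
(np.float64(316.48813845870643), np.float64(185.20580445458893))
(np.float64(329.8256891451229), np.float64(220.3363616589883))
(np.float64(330.14094554959655), np.float64(193.996988944717))
(np.float64(302.6997908360689), np.float64(220.33238875956744))
(np.float64(302.33707066777026), np.float64(193.99879277659744))
```

View pics/w1.png

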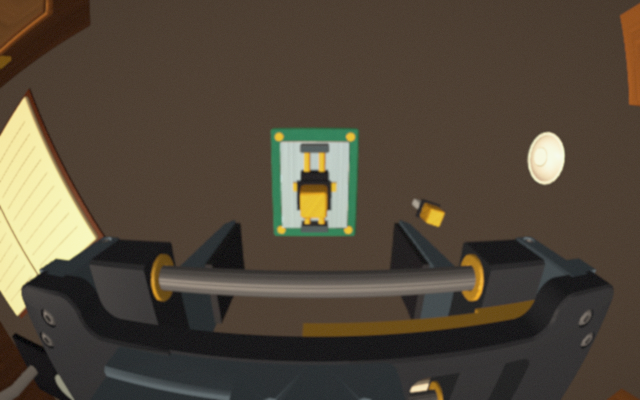

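```bash
python3 - <<'E'
from h import *
im=np.load("w1.npz")["im"];d=np.load("w1.npz")["d"]
cv2.imwrite("pics/w1c.png",cv2.resize(im[120:245,255:375],None,fx=5,fy=5,interpolation=2)[:,:,::-1])
h=cv2.cvtColor(im,cv2.COLOR_RGB2HSV).astype(int)
b=(h[...,0]>12)&(h[...,0]<32)&(h[...,1]>100)&(h[...,2]>150);b[:185]=0;b[:,:296]=0;b[:,336:]=0
for r in range(186,224,3): u=np.nonzero(b[r])[0]; print(r,(u.min(),u.max(),len(u)) if len(u) else None, d[r,314])
g=(h[...,0]>60)&(h[...,0]<95)&(h[...,1]>90);g[:,:262]=0;g[:,366:]=0
for r in (130,160,200,230): u=np.nonzero(g[r])[0];print(r,u.min(),u.max(),(u.min()+u.max())/2)
E
```

```text
186 (np.int64(296), np.int64(335), 6) 289.85565
189 (np.int64(296), np.int64(335), 6) 280.0371
192 (np.int64(301), np.int64(324), 24) 268.8755
195 (np.int64(300), np.int64(326), 27) 267.79523
198 (np.int64(300), np.int64(326), 27) 267.71964
201 (np.int64(300), np.int64(326), 27) 269.11057
204 (np.int64(300), np.int64(326), 27) 267.70782
207 (np.int64(300), np.int64(326), 27) 268.38998
210 (np.int64(300), np.int64(326), 27) 269.86246
213 (np.int64(301), np.int64(326), 26) 271.15082
216 (np.int64(301), np.int64(325), 25) 272.48557
219 (np.int64(305), np.int64(324), 12) 356.7857
222 (np.int64(304), np.int64(324), 13) 350.07162
130 271 357 314.0
160 271 357 314.0
200 273 356 314.5
230 274 354 314.0
```

View pics/w1c.png

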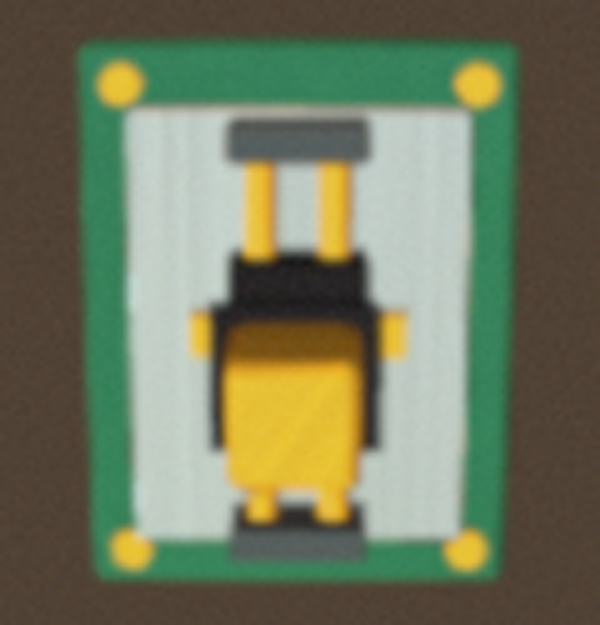

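```bash
python3 -m creep '{"slide":[[-0.004,-0.002,0.03],[-0.005,-0.002,0.08],[-0.005,-0.002,0.13],[-0.005,-0.002,0.17],[-0.005,-0.002,0.2],[-0.005,-0.002,0.22],[-0.005,-0.002,0.23],[-0.005,-0.002,0.235],[-0.005,-0.002,0.238],[-0.005,-0.002,0.238],[-0.005,-0.002,0.238]],"dr":[[0,0,0],[0,0,0],[0,0,0],[0,0,0],[0,0,0],[0,0,0],[0,0,0],[0,0,0],[0,0,0],[0,0,0],[0,0,0]],"hand":[1,1,1,1,1,0.6,0.3,0,0,0,0]}' 30
python3 - <<'E'
from h import *
s=state();print(s["t"],s["position"],s["ft_force"],s["gripper_width"])
im,d=camera("wrist");cv2.imwrite("pics/w2.png",im[:,:,::-1])
im,d=camera("side");cv2.imwrite("pics/s2.png",cv2.resize(im[150:280,270:430],None,fx=5,fy=5,interpolation=2)[:,:,::-1])
E
```

```text
t: 3.8
position: [522.9, 52.4, 71.4]
orientation: [0.0, -0.598, 0.801, -0.0]
ft_force: [0.3, -0.2, -0.2]
gripper_width: 0.513
3.8 [522.93261132  52.40524063  71.42428933] [ 0.34707603 -0.19139005 -0.22666407] 0.5128706839119485
```

View pics/w2.png

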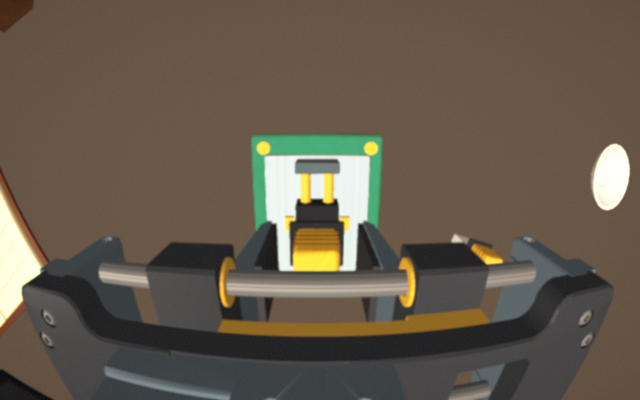

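View pics/s2.png

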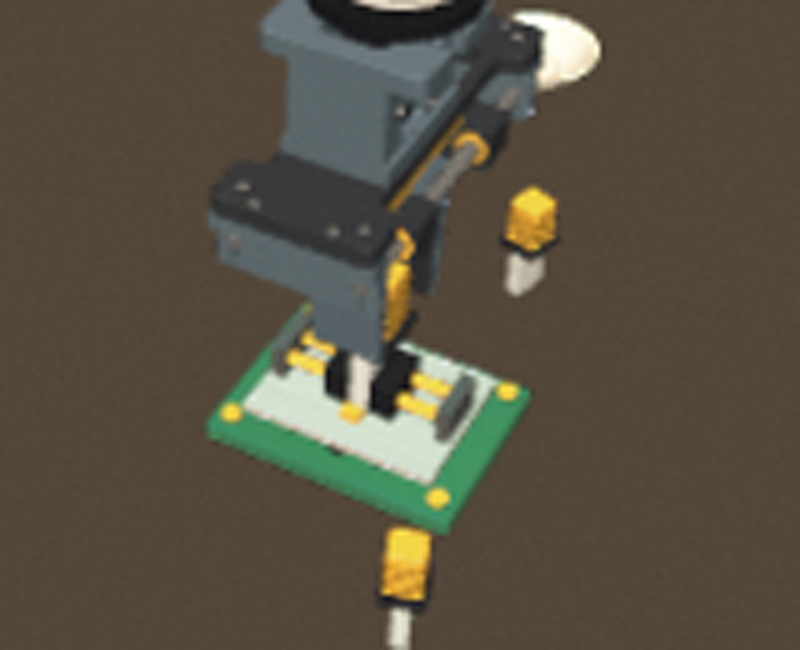

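The wrist view shows the block at about (316,248), centred between the pads; the side view shows the finger beside it, clear of the jaws. I'll close now.

```bash
python3 -m creep '{"slide":[[0,0,0],[0,0,0],[0,0,0],[0,0,0],[0,0,0],[0,0,0],[0,0,0],[0,0,0]],"dr":[[0,0,0],[0,0,0],[0,0,0],[0,0,0],[0,0,0],[0,0,0],[0,0,0],[0,0,0]],"hand":[-1,-1,-1,-1,-1,-1,-1,-1]}' 45
python3 - <<'E'
from h import *
s=state();print(s["position"],s["ft_force"],s["moment"],s["gripper_width"], pose()[1].inv().apply(s["ft_force"]))
im,d=camera("wrist");cv2.imwrite("pics/w3.png",im[120:300,200:440][:,:,::-1])
E
```

```text
t: 4.7
position: [523.0, 52.6, 71.4]
orientation: [0.0, -0.598, 0.801, -0.0]
ft_force: [-0.4, 4.7, 4.1]
gripper_width: 0.263
[522.95167829  52.5722236   71.4137734 ] [-0.35125437  4.70578318  4.11379063] [ 1.1548726  -0.11319811 -0.04573213] 0.263376910345977 [-4.41318705  1.67154866 -4.11348434]
```

View pics/w3.png

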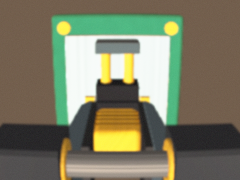

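```bash
python3 -m creep '{"slide":[[-0.0031,0,-0.001],[-0.0062,0,-0.0018],[-0.0093,0,-0.0025],[-0.0124,0,-0.003],[-0.01,0,-0.0039],[-0.0069,0,-0.0047],[-0.0038,0,-0.0054],[0,0,-0.006],[0.0038,0,-0.0064],[0.007,0,-0.0067],[0.0102,0,-0.0069],[0.0129,0,-0.007],[0.0097,0,-0.008],[0.0065,0,-0.0088],[0.0033,0,-0.0095],[0,0,-0.01]],"dr":[[0,0.025,0],[0,0.05,0],[0,0.075,0],[0,0.1,0],[0,0.08,0],[0,0.055,0],[0,0.03,0],[0,0,0],[0,-0.03,0],[0,-0.055,0],[0,-0.08,0],[0,-0.1,0],[0,-0.075,0],[0,-0.05,0],[0,-0.025,0],[0,0,0]],"hand":[-1,-1,-1,-1,-1,-1,-1,-1,-1,-1,-1,-1,-1,-1,-1,-1]}' 45
python3 - <<'E'
from h import *
s=state();print(s["position"],s["ft_force"],s["moment"],s["gripper_width"], pose()[1].inv().apply(s["ft_force"]))
print(rel([522.95,52.5,76.4],Rt()))
im,d=camera("side");cv2.imwrite("pics/s3.png",cv2.resize(im[190:270,290:400],None,fx=7,fy=7,interpolation=2)[:,:,::-1])
im,d=camera("wrist");cv2.imwrite("pics/w4.png",cv2.resize(im[120:280,220:420],None,fx=4,fy=4,interpolation=2)[:,:,::-1])
E
```

```text
t: 6.35
position: [522.6, 51.9, 76.0]
orientation: [-0.001, -0.598, 0.801, -0.001]
ft_force: [1.1, -1.7, -8.5]
gripper_width: 0.261
[522.55703988  51.92774053  76.01303098] [ 1.09371252 -1.7443282  -8.53752245] [-0.21388994 -0.14606419  0.01687041] 0.26067064596695294 [ 1.34037795 -1.54328523  8.54106756]
(array([-0.0013, -0.0004, -0.0008]), array([-0.0001, -0.0016, -0.0002]))
```

View pics/s3.png

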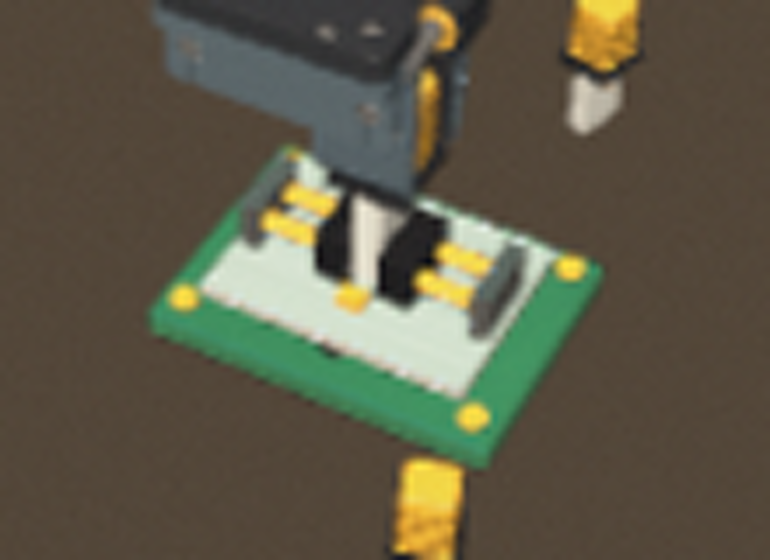

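View pics/w4.png

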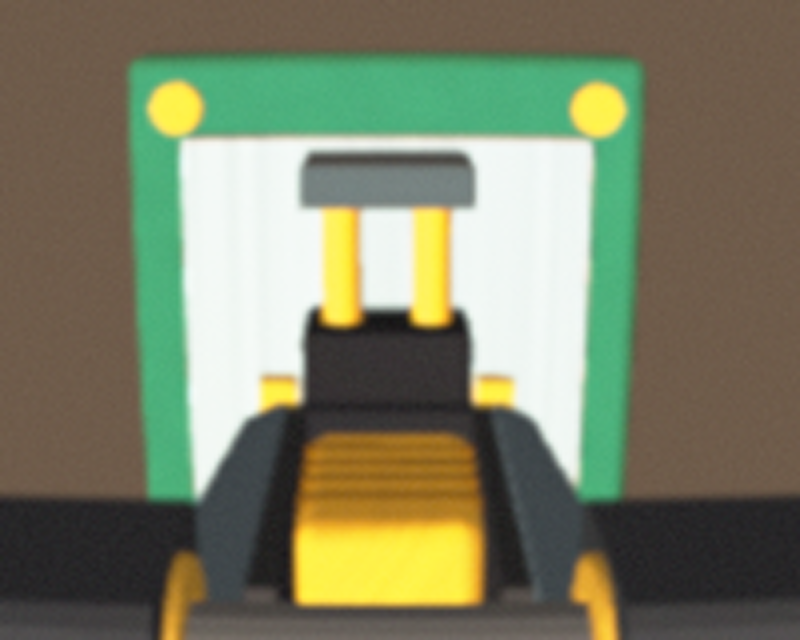

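```bash
python3 -m creep '{"slide":[[-0.0043,0,-0.0004],[-0.0087,0,-0.0006],[-0.0131,0,-0.0006],[-0.0098,0,-0.0015],[-0.0059,0,-0.0024],[-0.002,0,-0.0031],[0.002,0,-0.0036],[0.006,0,-0.0039],[0.01,0,-0.004],[0.0134,0,-0.004],[0.0101,0,-0.0049],[0.0061,0,-0.0058],[0.002,0,-0.0065],[-0.002,0,-0.007],[-0.0061,0,-0.0073],[-0.0102,0,-0.0074],[-0.0136,0,-0.0074],[-0.0091,0,-0.0085],[-0.0045,0,-0.0094],[0,0,-0.01]],"dr":[[0,0.033,0],[0,0.067,0],[0,0.1,0],[0,0.075,0],[0,0.045,0],[0,0.015,0],[0,-0.015,0],[0,-0.045,0],[0,-0.075,0],[0,-0.1,0],[0,-0.075,0],[0,-0.045,0],[0,-0.015,0],[0,0.015,0],[0,0.045,0],[0,0.075,0],[0,0.1,0],[0,0.067,0],[0,0.033,0],[0,0,0]],"hand":[-1,-1,-1,-1,-1,-1,-1,-1,-1,-1,-1,-1,-1,-1,-1,-1,-1,-1,-1,-1]}' 45
python3 - <<'E'
from h import *
s=state();print(s["position"],s["ft_force"],s["moment"],s["gripper_width"], pose()[1].inv().apply(s["ft_force"]))
print(rel([522.95,52.5,81.4],Rt()))
im,d=camera("side");cv2.imwrite("pics/s4.png",cv2.resize(im[190:270,290:400],None,fx=7,fy=7,interpolation=2)[:,:,::-1])
im,d=camera("wrist");cv2.imwrite("pics/w5.png",cv2.resize(im[120:280,220:420],None,fx=4,fy=4,interpolation=2)[:,:,::-1])
E
```

```text
t: 8.45
position: [522.5, 52.3, 80.6]
orientation: [0.0, -0.599, 0.801, -0.0]
ft_force: [1.7, 2.5, -9.3]
gripper_width: 0.257
[522.51170183  52.32426856  80.64786178] [ 1.71368289  2.50981644 -9.28728608] [ 0.51990597 -0.4998982  -0.11117627] 0.25746446756423474 [-2.89081926 -0.93637101  9.28740781]
(array([-0.0006, -0.0007, -0.0015]), array([-0.    ,  0.    ,  0.0015]))
```

View pics/s4.png

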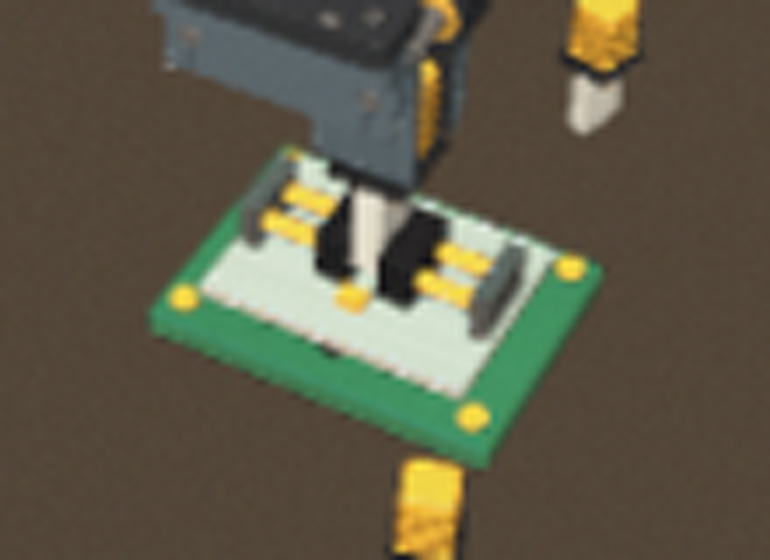

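View pics/w5.png

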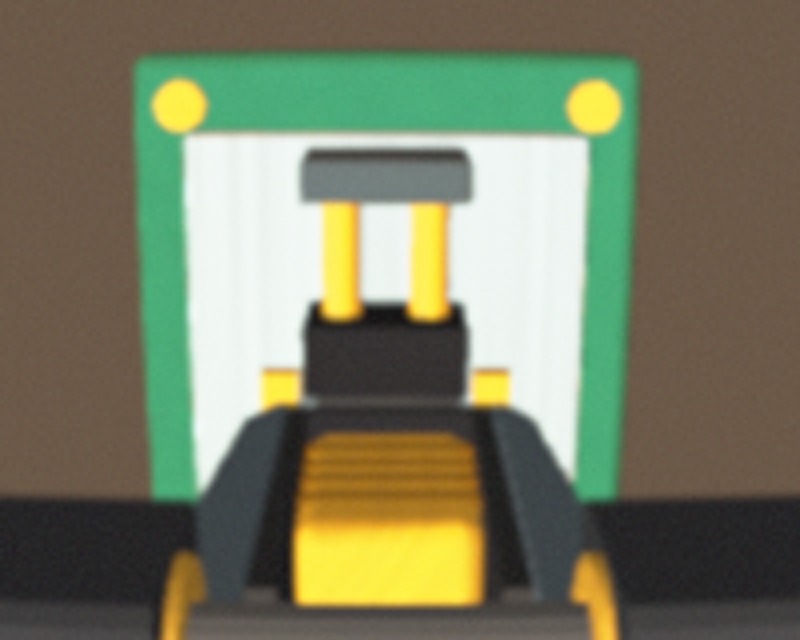

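The side view shows the foot now well above the plate (tongue bottom near (365,265)) and the plate still flat on its rest. I'll go on rocking.

```bash
python3 -m creep '{"slide":[[-0.0045,0,-0.0004],[-0.0092,0,-0.0006],[-0.0138,0,-0.0006],[-0.0104,0,-0.0015],[-0.0062,0,-0.0024],[-0.0021,0,-0.0031],[0.0021,0,-0.0036],[0.0063,0,-0.0039],[0.0106,0,-0.004],[0.0141,0,-0.004],[0.0106,0,-0.0049],[0.0064,0,-0.0058],[0.0021,0,-0.0065],[-0.0021,0,-0.007],[-0.0065,0,-0.0073],[-0.0108,0,-0.0074],[-0.0144,0,-0.0074],[-0.0097,0,-0.0085],[-0.0048,0,-0.0094],[0,0,-0.01]],"dr":[[0,0.033,0],[0,0.067,0],[0,0.1,0],[0,0.075,0],[0,0.045,0],[0,0.015,0],[0,-0.015,0],[0,-0.045,0],[0,-0.075,0],[0,-0.1,0],[0,-0.075,0],[0,-0.045,0],[0,-0.015,0],[0,0.015,0],[0,0.045,0],[0,0.075,0],[0,0.1,0],[0,0.067,0],[0,0.033,0],[0,0,0]],"hand":[-1,-1,-1,-1,-1,-1,-1,-1,-1,-1,-1,-1,-1,-1,-1,-1,-1,-1,-1,-1]}' 45
python3 - <<'E'
from h import *
s=state();print(s["position"],s["ft_force"],s["moment"],s["gripper_width"], pose()[1].inv().apply(s["ft_force"]))
print(rel([522.95,52.5,86.4],Rt()))
im,d=camera("side");cv2.imwrite("pics/s5.png",cv2.resize(im[190:270,290:400],None,fx=7,fy=7,interpolation=2)[:,:,::-1])
E
```

```text
t: 10.55
position: [522.5, 52.0, 85.5]
orientation: [0.001, -0.598, 0.801, 0.001]
ft_force: [2.1, 3.1, -9.5]
gripper_width: 0.259
[522.45130005  51.96634807  85.47662006] [ 2.08457845  3.06770586 -9.46291316] [ 0.43696476 -0.41550772 -0.0343268 ] 0.2593737635711185 [-3.51236554 -1.12884414  9.47058664]
(array([-0.0013, -0.0007, -0.0018]), array([0.0001, 0.0014, 0.    ]))
```

View pics/s5.png

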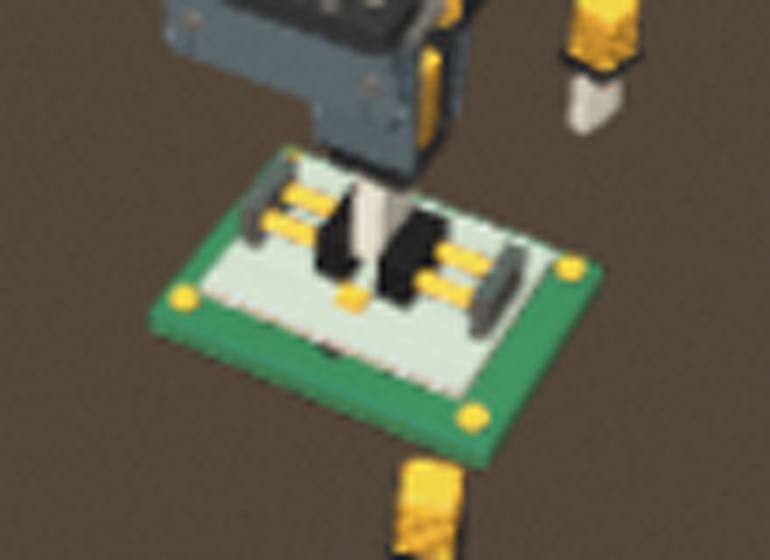

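```bash
python3 -m creep '{"slide":[[-0.0048,0,-0.0004],[-0.0097,0,-0.0006],[-0.0146,0,-0.0006],[-0.011,0,-0.0015],[-0.0066,0,-0.0024],[-0.0022,0,-0.0031],[0.0022,0,-0.0036],[0.0067,0,-0.0039],[0.0112,0,-0.004],[0.0149,0,-0.004],[0.0112,0,-0.0049],[0.0068,0,-0.0058],[0.0022,0,-0.0065],[-0.0022,0,-0.007],[-0.0068,0,-0.0073],[-0.0114,0,-0.0074],[-0.0152,0,-0.0074],[-0.0102,0,-0.0085],[-0.0051,0,-0.0094],[0,0,-0.01]],"dr":[[0,0.033,0],[0,0.067,0],[0,0.1,0],[0,0.075,0],[0,0.045,0],[0,0.015,0],[0,-0.015,0],[0,-0.045,0],[0,-0.075,0],[0,-0.1,0],[0,-0.075,0],[0,-0.045,0],[0,-0.015,0],[0,0.015,0],[0,0.045,0],[0,0.075,0],[0,0.1,0],[0,0.067,0],[0,0.033,0],[0,0,0]],"hand":[-1,-1,-1,-1,-1,-1,-1,-1,-1,-1,-1,-1,-1,-1,-1,-1,-1,-1,-1,-1]}' 45
python3 - <<'E'
from h import *
s=state();print(s["position"],s["ft_force"],s["moment"],s["gripper_width"], pose()[1].inv().apply(s["ft_force"]))
print(rel([522.95,52.5,91.4],Rt()))
im,d=camera("side");cv2.imwrite("pics/s6.png",cv2.resize(im[190:270,290:400],None,fx=7,fy=7,interpolation=2)[:,:,::-1])
E
```

```text
t: 12.6
position: [522.3, 51.5, 90.3]
orientation: [0.003, -0.598, 0.801, 0.002]
ft_force: [1.2, 2.3, -9.8]
gripper_width: 0.259
[522.28610011  51.49108441  90.26031162] [ 1.19107624  2.29976827 -9.77110105] [ 0.45976999 -0.37279359 -0.02319798] 0.25896749692644583 [-2.47900754 -0.48977761  9.7875764 ]
(array([-0.0023, -0.0007, -0.0023]), array([ 0.0002,  0.0042, -0.0004]))
```

View pics/s6.png

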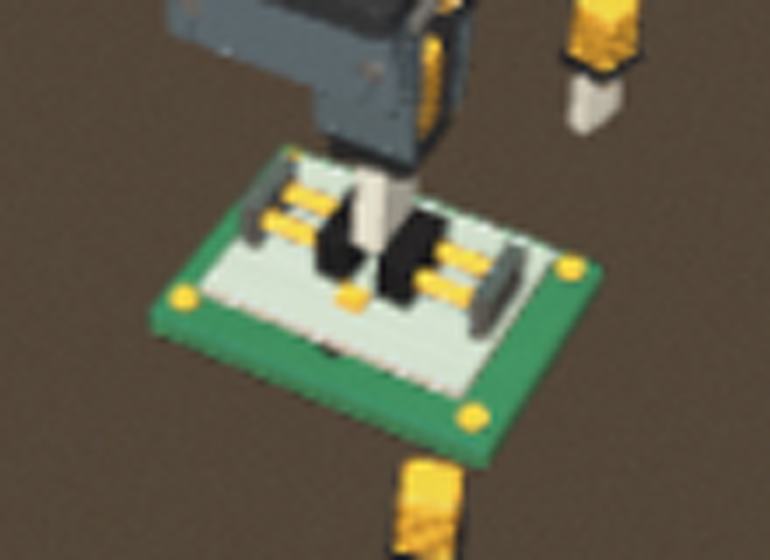

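```bash
python3 -m creep '{"slide":[[-0.005,0,-0.0004],[-0.0102,0,-0.0006],[-0.0153,0,-0.0006],[-0.0115,0,-0.0015],[-0.0069,0,-0.0024],[-0.0023,0,-0.0031],[0.0023,0,-0.0036],[0.007,0,-0.0039],[0.0117,0,-0.004],[0.0156,0,-0.004],[0.0118,0,-0.0049],[0.0071,0,-0.0058],[0.0023,0,-0.0065],[-0.0023,0,-0.007],[-0.0072,0,-0.0073],[-0.012,0,-0.0074],[-0.016,0,-0.0074],[-0.0107,0,-0.0085],[-0.0054,0,-0.0094],[-0.001,0,-0.01]],"dr":[[0,0.033,0],[0,0.067,0],[0,0.1,0],[0,0.075,0],[0,0.045,0],[0,0.015,0],[0,-0.015,0],[0,-0.045,0],[0,-0.075,0],[0,-0.1,0],[0,-0.075,0],[0,-0.045,0],[0,-0.015,0],[0,0.015,0],[0,0.045,0],[0,0.075,0],[0,0.1,0],[0,0.067,0],[0,0.034,0],[0,0.003,0]],"hand":[-1,-1,-1,-1,-1,-1,-1,-1,-1,-1,-1,-1,-1,-1,-1,-1,-1,-1,-1,-1]}' 45
python3 - <<'E'
from h import *
s=state();print(s["position"],s["ft_force"],s["moment"],s["gripper_width"], pose()[1].inv().apply(s["ft_force"]))
print(rel([522.95,52.5,112],Rt()))
im,d=camera("side");cv2.imwrite("pics/s7.png",cv2.resize(im[190:270,290:400],None,fx=7,fy=7,interpolation=2)[:,:,::-1])
E
```

```text
t: 14.65
position: [522.1, 51.4, 95.3]
orientation: [0.002, -0.598, 0.802, 0.002]
ft_force: [0.0, -0.7, -2.0]
gripper_width: 0.262
[522.05023141  51.36539974  95.32483384] [ 0.03891405 -0.71568194 -2.02977174] [0.02560203 0.03967972 0.01441672] 0.2618756695432159 [ 0.68555121 -0.24252214  2.02605301]
(array([-0.0029, -0.0011, -0.0333]), array([ 0.0004,  0.0034, -0.0008]))
```

View pics/s7.png

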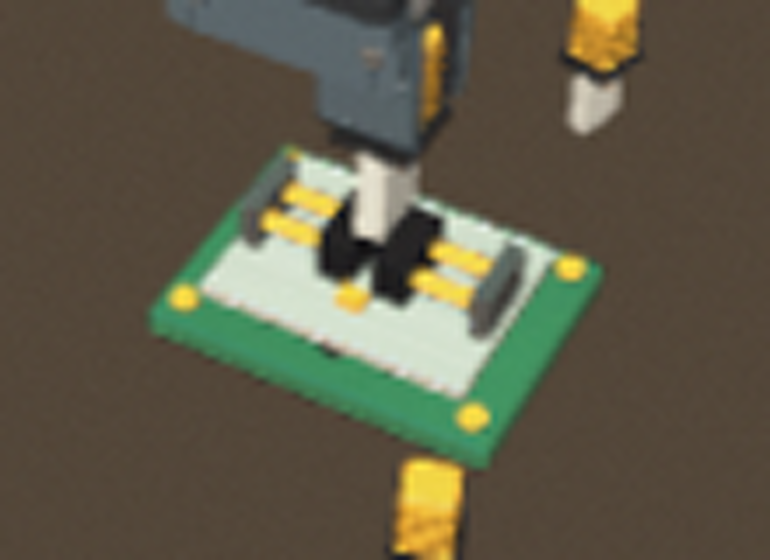

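The carrier is free: the jaws have closed under the foot and the wrist carries about 2 N, roughly its weight. Now I'll raise it to a 2 cm gap.

```bash
python3 -m creep '{"slide":[[-0.0005,0,-0.004],[-0.001,0,-0.01],[-0.0015,0,-0.017],[-0.002,0,-0.024],[-0.002,0,-0.029],[-0.002,0,-0.032],[-0.002,0,-0.033],[-0.002,0,-0.033],[-0.002,0,-0.033],[-0.002,0,-0.033],[-0.002,0,-0.033],[-0.002,0,-0.033]],"dr":[[0,0.001,0],[0,0.002,0],[0,0.003,0],[0,0.0034,0],[0,0.0034,0],[0,0.0034,0],[0,0.0034,0],[0,0.0034,0],[0,0.0034,0],[0,0.0034,0],[0,0.0034,0],[0,0.0034,0]],"hand":[-1,-1,-1,-1,-1,-1,-1,-1,-1,-1,-1,-1]}' 45
python3 - <<'E'
from h import *
s=state();print(s["position"],s["ft_force"],s["gripper_width"],np.abs(s["qd"]).max())
print(pose()[1].as_matrix()[:,2])
for c in ["side","top","wrist"]:
    im,d=camera(c);np.savez(f"{c}9.npz",im=im,d=d)
    if c=="side": cv2.imwrite("pics/s8.png",cv2.resize(im[165:265,290:400],None,fx=6,fy=6,interpolation=2)[:,:,::-1])
    else: cv2.imwrite(f"pics/{c}8.png",im[:,:,::-1])
    if c!="wrist":
      for n in ["jar","eyepiece","dish"]: print(c,n,[(r["rect"],round(r["score"],2)) for r in recognise(n,c)][:2])
m=camera_model("side")
def proj(X):
    p=m["K"]@(m["R"]@X+m["t"]);return (p[:2]/p[2]).round(1)
b=np.array([521.5,51.2,0])
for z in (42,62): print(z,proj(b+[0,0,z]), "y- edge",proj(b-13*SY+[0,0,z]))
E
```

```text
t: 15.9
position: [522.0, 51.3, 111.8]
orientation: [0.001, -0.597, 0.802, 0.001]
ft_force: [-0.2, -0.4, -1.2]
gripper_width: 0.26
[521.95571519  51.30405133 111.81291819] [-0.21905482 -0.42179743 -1.22341497] 0.25983669191668124 0.0012448532267520674
[-1.15488422e-04  2.80217539e-03 -9.99996067e-01]
side jar [([355.4, 312.5, 391.3, 359.3], 0.71)]
side eyepiece [([236.0, 190.9, 257.3, 215.4], 0.75)]
side dish [([321.8, 211.9, 368.1, 246.1], 0.75), ([371.2, 153.0, 390.4, 167.7], 0.44)]
top jar [([152.3, 264.9, 181.8, 292.1], 0.91)]
top eyepiece [([295.0, 101.1, 316.6, 126.8], 0.87)]
top dish [([422.0, 239.2, 453.5, 270.8], 0.73)]
42 [344.  220.8] y- edge [346.4 217.5]
62 [344.3 214.7] y- edge [346.8 211.5]
```

View pics/s8.png

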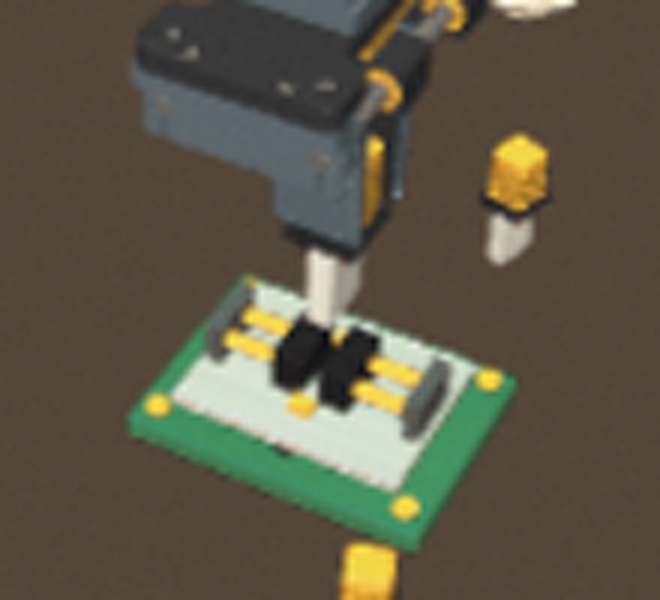

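View pics/wrist8.png

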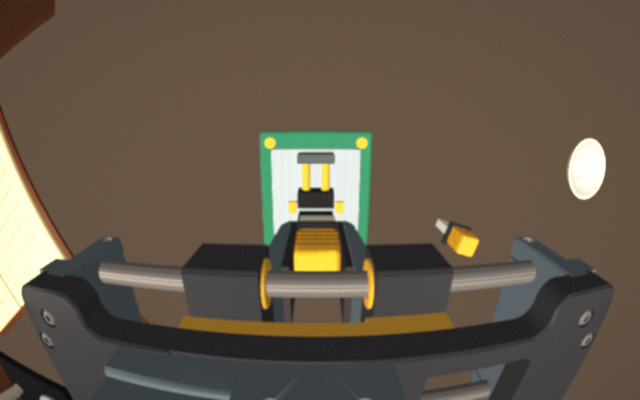

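```bash
python3 - <<'E'
from h import *
a=np.load("side9.npz");im,d=a["im"],a["d"]
m=camera_model("side")
def proj(X):
    p=m["K"]@(m["R"]@X+m["t"]);return (p[:2]/p[2]).round(1)
SX=np.array([SY[1],-SY[0],0])
for f in (54,58,62):
  print(f,[proj(np.array([522,51.2,f])+13*SY+s*5*SX).tolist() for s in (-1,1)], "collar bottom",[proj(np.array([522,51.2,f+40])+17*SY+s*15*SX).tolist() for s in (-1,1)])
print("jaw tops",[[proj(np.array([522,51.2,42])+15*SY+s*k*SX).tolist() for k in (0,14)] for s in (-1,1)])
# calibrate on the stage: screws
for sx in(-1,1):
  for sy in(-1,1): print("screw",proj(np.array([522,51.2,13])+sx*55*SX+sy*40.5*SY))
c=im[195:240,325:365];cv2.imwrite("pics/z.png",cv2.resize(c,None,fx=14,fy=14,interpolation=0)[:,:,::-1])
g=cv2.cvtColor(im,cv2.COLOR_RGB2GRAY)
for u in (341,342,343,344,345,346): print(u,g[202:228,u])
P=m
for v,u in ((212,343),(214,343),(216,343),(217,343),(218,343)):
    z=d[v,u];K=m["K"];p=np.array([(u-K[0,2])*z/K[0,0],(v-K[1,2])*z/K[1,1],z]);print(v,u,((p-m["t"])@m["R"]).round(1))
E
```

```text
54 [[343.4, 221.2], [339.6, 219.7]] collar bottom [[347.3, 211.0], [335.6, 206.7]]
58 [[343.5, 219.9], [339.7, 218.5]] collar bottom [[347.4, 209.7], [335.6, 205.4]]
62 [[343.6, 218.7], [339.7, 217.2]] collar bottom [[347.5, 208.4], [335.7, 204.0]]
jaw tops [[[340.9, 224.6], [346.2, 226.6]], [[340.9, 224.6], [335.7, 222.5]]]
screw [370.6 227. ]
screw [356.6 248.5]
screw [331.2 212. ]
screw [315.6 231.6]
341 [ 90  54  42  44  83 150 161 159 159 160 163 176 184 217 192 180 113  37
  37  40  36  33  30  23  24  38]
342 [ 92  75  45  47 116 212 221 222 221 221 221 221 220 220 221 216 176  54
  35  39  31  23  23  23  31  64]
343 [ 95  89  56  38  81 169 221 221 220 221 221 221 221 220 220 221 207 113
  33  30  24  20  22  26  38  63]
344 [ 95  95  67  43  50 119 217 217 217 217 216 213 212 212 208 206 199 142
  29  22  19  24  27  34  36  32]
345 [ 94  95  86  50  43  95 185 190 190 190 187 178 176 174 164 171 172 131
 134 122  61  31  35  37  38  37]
346 [ 94  98 100  58  40  61 116 146 151 151 150 151 151 150 148 171 205 195
 210 173  88  40  39  38  38  39]
212 343 [523.   65.7  83.4]
214 343 [522.8  65.5  76.9]
216 343 [522.7  63.9  69.1]
217 343 [522.6  64.   66. ]
218 343 [522.4  64.6  63.4]
```

View pics/z.png

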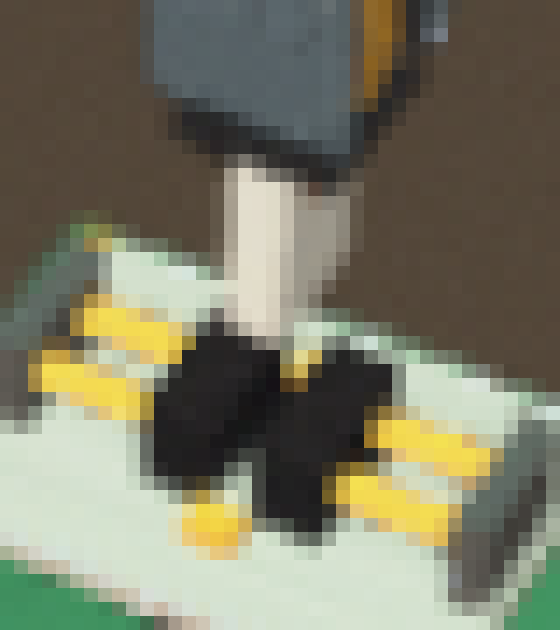

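```bash
python3 - <<'E'
import numpy as np,cv2
a=np.load("top0.npz")["im"];b=np.load("top9.npz")["im"]
for n,(l,t,r,u) in dict(jar=(145,255,190,300),eye=(285,90,330,135),dish=(415,232,462,276)).items():
    print(n,cv2.absdiff(a[t:u,l:r],b[t:u,l:r]).max(2).mean().round(1),cv2.phaseCorrelate(cv2.cvtColor(a[t:u,l:r],7).astype(float),cv2.cvtColor(b[t:u,l:r],7).astype(float)))
from plant import *
s=state();print(s["t"],s["position"],s["ft_force"])
print(finish_job())
E
```

```text
jar 2.1 ((0.44823648369137814, 0.4928854571480876), 0.9439263116405006)
eye 1.8 ((0.4967570142186659, 0.5005842404839917), 0.9617894903778511)
dish 1.5 ((-0.05867999716847194, 0.4997027459990555), 0.9794296879580052)
16.35 [521.97059889  51.2944469  111.8413936 ] [-0.00120056  0.30080412 -0.92181875]
the job is handed in; nothing more can be done
None
```

The carrier is free. I handed the job in at 16.4 s with it held upright and still over the stage.

I gripped the largest brass block, the one in the jaws, across its y faces at 45 N. I then rocked it about ±0.157 rad along the jaws through five sets of swings, lifting about 5 mm per set, and it came free in the last set. After that I raised it straight up.

**Last checks**
- **Gap:** the side view puts the foot about 61 mm above the bench, a gap of about 19 mm over the jaws. Working from how far the arm rose, I get about 20 mm. The two agree within the calibration.
- **Upright and still:** the tool leans 0.003 rad off vertical and the joints are practically still. The fingers are open 24 mm, as expected on the block.
- **Stage plate:** whenever I looked between sets, the upward pull was at most about 10 N and the plate looked at rest. I did not record the force in the middle of a swing.
- **Jar, eyepiece and dish:** none moved. The top pictures from before and after differ by at most about 0.5 pixel, which is noise. The network boxes jittered by about 2 pixels, and it once took the stage for the dish in the side view. I disregarded both.

**Disagreement:** the wrist force in the final pose read 0.9 to 1.2 N, below the 1.1 to 1.8 N the carrier should weigh. The wrist force also read about 1 N off with nothing held, so I take it as sensor offset. The side view just before hand-in shows the carrier held in the fingers.

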